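# Roll the bread board's strips home

### The job

The six bamboo strips of the slatted bread board were put back after washing and still stand proud of its frame. Take the hand roller off its rest by its red grip and roll it along the row of strips with steady pressure, so that the turning wheel presses every strip flush with the frame; do not squash the grip's spring fully, do not press the strips with the fingers and leave the spice jars and the salt shaker alone. Then stand the roller upright back on the two rails of its rest, lined up with it as it was, and let go.

Things in the scene. Friction and masses are not known exactly. Their poses are not given: they have to be found in the camera images.
- bread_board: Dark wooden frame 246 x 124 mm, fixed to the worktop, six pale bamboo strips lying across it. Origin: centre of the underside, on the worktop. x runs along its length (the rolling direction, either way), y along the strips, z up. Strips 0 to 5 are centred at x = -80, -48, -16, 16, 48, 80 mm, y = 0; each is 29 mm wide (x) and 84 mm long (y).
- board_top (a point): Centre of the bread board at the level of the frame's top, 22 mm above the worktop. Axes as the board's. A flush strip's top is at this level, a proud one's up to 7 mm above it. A strip slides straight down under about 5 N (stiff, no spring-back) until it meets its stop, flush.
- strip0 (a joint): How far strip 0 (at x = -80 mm of the board) has been pressed down, in m: 0 = 7 mm proud, 0.007 = flush on its stop; starts between 0 and 0.003
- strip1 (a joint): the same for strip 1 (x = -48 mm)
- strip2 (a joint): the same for strip 2 (x = -16 mm)
- strip3 (a joint): the same for strip 3 (x = 16 mm)
- strip4 (a joint): the same for strip 4 (x = 48 mm)
- strip5 (a joint): the same for strip 5 (x = 80 mm)
- roller: Hand roller standing upright, 132 mm tall, about 0.4 kg: black rubber wheel (48 mm diameter, 60 mm wide, axle along y and 24 mm above the origin, turns freely) in an aluminium fork, above it a red slab grip on a spring. Origin: lowest point of the wheel, midway along it; x is the rolling direction, z up.
- grip_mid (a point): Middle of the roller's red grip, 111 mm above the roller's origin when the spring is free; axes as the roller's. The grip is 18 mm thick (x), 66 mm wide (y), 42 mm high (z), with nothing beside it: take it from above, TCP at this point, fingers closing along x.
- roller_feet (a point): Level of the undersides of the roller's two fork feet, 10 mm above its origin, midway between them. The feet are flat plates 60 mm long (x) and 10 mm thick (y), at y = +-43 mm.
- roller_grip (a joint): How far the grip is pressed down towards the fork, in m: 0 = free, 0.020 = fully squashed. Spring: 3 N preload, then 0.8 N per mm (11 N at 10 mm, 16 N at 16 mm). 8 to 15 mm (9 to 15 N) is right for rolling, at 50 mm/s or so.
- roller_wheel (a joint): angle the wheel has turned in its fork, rad, 0 at the start; 24 mm of rolling turn it by 1 rad, in either sense
- roller_rest: Rest fixed to the worktop: steel foot 100 mm (x) x 124 mm (y), 3 mm thick, two grey rails along x at y = +-47 mm, 22 mm wide, tops 16 mm above the worktop. Origin: centre of the underside, z up. The roller stands with its feet on the rails, wheel between them (6 mm clear a side): its origin 6 mm above this one, x axes parallel, either way round.
- spice_jar_a: spice jar with a black cap, 41 mm across, 105 mm tall, loose; origin at the centre of its underside; leave alone
- spice_jar_b: a second spice jar with a black cap, 41 mm across, 105 mm tall, loose; origin at the centre of its underside; leave alone
- salt_shaker: glass salt shaker, 44 mm across, 90 mm tall, loose; origin at the centre of its underside; leave alone
Not all that is in view belongs to the job. What is meant by the roller is not pink, and is the smaller of those in its own colour.

How it is judged:
By the outcome, as a careful person would: the job done as asked, in the order asked, and still so for the second after the job is handed in, with the robot touching nothing.
It also fails if it takes over 53 s, if anything falls off the work surface, if the arm or the gripper's body presses on something with over 40 N, if the wrist force passes 120 N, or if a joint passes its speed limit or range.

### The arm

A 6-joint arm with a two-finger parallel gripper is mounted at the origin on a cart in front of the work surface, level with it; the furniture and walls round the work are solid. World frame = base frame: x ahead of the robot, y to its left, z up, the work surface at z = 0. Lengths are in m, angles in rad, forces in N, time in s.
With the tool pointing down it reaches from about 0.4 to 0.925 m from the base axis. Payload 12.5 kg.
Tool frame: the origin (TCP) lies between the finger pads, 19 mm behind the fingertips; this is the grasp point; z points along the fingers, y is the line along which they close (so a half turn about z gives the same grasp; the last joint's range is limited). The gripper opens to 95 mm and grips with 3 to 60 N. Pads are 20 mm wide; open, the fingers measure 119 mm over their backs; the gripper's body (75 mm by 180 mm) begins 59 mm behind the grasp point.
Start: joints at [-1.374, 0.491, 1.559, -0, 1.092, -0.106], TCP at [0.186, -0.597, 0.233] pointing down, gripper open.
Joint ranges: [-3.1, 3.1], [-0.84, 2.19], [0.05, 2.79], [-1.13, 4.28], [0.06, 2.93], [-2.69, 2.69]. Speed limits (rad/s): [2.22, 2.22, 2.79, 3.14, 3.14, 3.14].

### API

Orientations are given as a unit quaternion [w, x, y, z].
In Python, from station import sense, imaging, manip gives the robot as it stands.
- The arm moves only by the tool carry_out, never from a script. Its argument "moves" is text: rows parted by semicolons, each of 7 numbers parted by spaces: the opening, from -1 (shut) to 1 (fully open), then the shift along the tool's x, y, z in normalised numbers (1 is 100 cm), then the turn, a rotation vector about the tool's x, y, z in fractions of the full range, 1 being pi rad. A call has 1 to 8 rows; each row is the pose to reach, as a shift and turn from the pose commanded when the call began, along the tool's axes at that moment; what a row does not reach only later rows make up. A row lasts 1/12 s, in which the tool goes at most 41.7 mm and 7.16 degrees, less where a joint would pass 70% of its speed; a pose out of reach is approached as far as the arm can. A call with a gripper value outside its range is refused whole. The fingers move at their own pace and stop on an object; "squeeze" is the grip in N (left out, the last holds). Time passes only in rows, so rows that repeat a pose let the fingers close. It gives the time, the measured TCP pose, the force, the opening and the grip force at its end, in the units of the state.
- sense(): the state, without advancing time (a new reading comes with each control period).
- imaging.snapshot(name): name is "scene" or "top" or "wrist"; returns a dict with "frame" (400x640x3 uint8, blue, green, red), "range_z" (400x640 float32, m along the optical axis (not along the pixel's ray), 0 where there is no reading), "vertical_fov" (degrees; the focal length in pixels is half the picture's height over the tangent of half this angle, whatever the lens; pixels are square), "cx", "cy" (the principal point, pixels), "R" (3x3) and "t" (3): a world point X has camera coordinates R X + t. Camera axes: x right, y down, z forward; pixel columns grow to the right and rows downward; lengths in m; the calibration is good to about 2 mm. A picture is of the moment at which its call begins.
- manip.hand_in(): hands the job in; it is judged then, once.
The state is a dict: "time": time; "q": joint angles; "qvel": joint speeds; "joint_torque": joint torques, N m; "position": TCP position; "ee_rot": TCP orientation; "wrist_force": force on the tool from outside, world axes, zero at the start; "wrist_torque": the same for the moment, N m; "grip_width": finger opening in m; "grasp_force": force on a finger pad.
Only numpy, scipy, OpenCV 4.12 (cv2) and the standard library are available. Lean on these libraries where they do the work, as an engineer would, in place of code of your own. Each camera call takes 0.05 s, during which the arm holds its last target. There are 200 camera calls.

## Working session

There is one attempt and no reset: what is moved stays moved. The work goes in short steps, Python scripts to look and compute and a tool call to move; the robot and the scene stay as the last step left them, time stands still between calls to the robot, and variables do not carry over. Pictures are saved under pics/ and viewed, at most 10 in all, crops included, and the job is handed in when it is done.

Besides the shell and the picture viewer there is one more tool, called in YAML: its name, and indented under it one key for each argument. carry_out: Moves the arm, as the interface text tells. Its arguments: {"type":"object","properties":{"moves":{"type":"string"},"squeeze":{"type":"number"}},"required":["moves"]}

```bash
mkdir -p pics; cat > h.py <<'E'
import numpy as np, cv2
from station import sense, imaging, manip
def cam(n):
    d=imaging.snapshot(n); np.savez(''+n+'.npz',**d); return d
def load(n): return dict(np.load(''+n+'.npz'))
def f(d): return 200/np.tan(np.radians(float(d['vertical_fov']))/2)
def pts(d):
    F=f(d); v,u=np.mgrid[0:400,0:640]; z=d['range_z']
    P=np.stack([(u-d['cx'])/F*z,(v-d['cy'])/F*z,z],-1)
    W=(P-d['t'])@d['R']; W[z==0]=np.nan; return W
def ray(d,u,v,h):
    r=np.array([(u-d['cx'])/f(d),(v-d['cy'])/f(d),1])@d['R']; c=-d['R'].T@d['t']
    return c+r*(h-c[2])/r[2]
E
python3 - <<'E'
from h import *
for n in('scene','top'):
    d=cam(n); cv2.imwrite(f'pics/{n}0.png',d['frame']); print(n,f(d),-d['R'].T@d['t'])
print(sense())
E
```

```text
scene 419.88416982268944 [ 0.81249211 -1.1254796   0.97700943]
top 424.11873278954073 [0.37621356 0.00212076 1.46540165]
{'time': 0.1, 'q': array([-1.37359757e+00,  4.91487727e-01,  1.55940667e+00, -2.17279101e-05,
        1.09167746e+00, -1.05568357e-01]), 'qvel': array([-3.79219527e-04,  2.04715452e-05, -8.87162378e-04, -3.25019537e-04,
       -4.29869084e-04,  1.17436239e-03]), 'joint_torque': array([ 2.32352380e-03, -6.13622046e+01, -2.58606702e+01,  6.93324837e-02,
        4.70039563e-02, -4.96887856e-05]), 'position': array([ 0.18634808, -0.59636337,  0.23292109]), 'ee_rot': array([-4.88644103e-04,  9.88562501e-01,  1.50810949e-01, -3.20513657e-05]), 'wrist_force': array([-0.45849836, -0.4733616 , -0.44416224]), 'wrist_torque': array([-0.0228694 ,  0.02109627,  0.02573191]), 'grasp_force': 0.0, 'grip_width': 0.09529773276951836}
```

View pics/scene0.png

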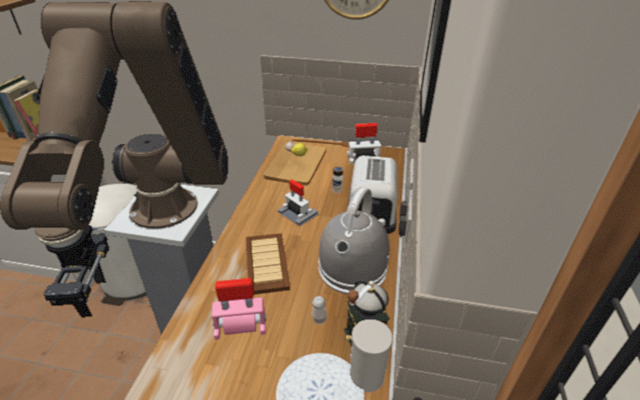

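View pics/top0.png

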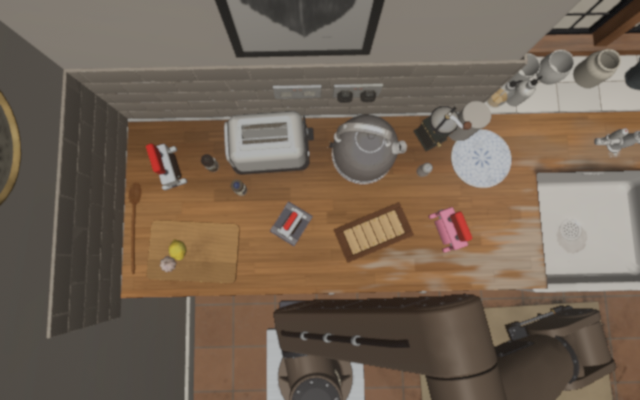

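Candidates for the roller are the pink one at top (452,228), a grey one at top (165,165) and a grey one on the grey rest at top (292,222). The pink one is excluded. Of the two grey ones, (292,222) looks smaller and stands on the rest, so I'll confirm it in a crop and measure it.

```bash
python3 - <<'E'
from h import *
d=load('top'); s=load('scene')
a=cv2.resize(d['frame'][135:265,135:335],None,fx=3.9,fy=3.9,interpolation=2)[:, :780]
b=s['frame'][115:235,260:400]
b=cv2.resize(b,None,fx=1.7,fy=1.7)
a[:b.shape[0],-b.shape[1]:]=b
cv2.imwrite('pics/crop.png',a)
W=pts(d); im=d['frame'].astype(int); B,G,R=im[...,0],im[...,1],im[...,2]
red=((R>130)&(G<60)&(B<60)).astype(np.uint8)
n,l,st,c=cv2.connectedComponentsWithStats(red)
for i in range(1,n):
    if st[i,4]>40:
        p=W[l==i]; z=np.nanpercentile(p[:,2],90); p2=p[p[:,2]>z-.01]
        r=cv2.minAreaRect((p2[:,:2]*1000).astype(np.float32)); print('red',c[i],st[i,4],z,r)
def rect(name,m,h):
    cs,_=cv2.findContours(m.astype(np.uint8),cv2.RETR_EXTERNAL,cv2.CHAIN_APPROX_NONE)
    k=max(cs,key=cv2.contourArea)[:,0]
    P=np.array([ray(d,u,v,h)[:2] for u,v in k])*1000
    print(name,cv2.minAreaRect(P.astype(np.float32)))
v,u=np.mgrid[0:400,0:640]
box=(abs(u-373)<48)&(abs(v-232)<38)
# dark frame
pl=box&(W[...,2]>.014)&(W[...,2]<.04)
rect('board depth',pl,.022)
dk=box&(R<110)
dk=cv2.morphologyEx(dk.astype(np.uint8),cv2.MORPH_OPEN,np.ones((3,3)))
rect('board dark',dk,.022)
st_=(box&(R>150)&(G>120)&(B>75)).astype(np.uint8)
rect('strips',cv2.morphologyEx(st_,cv2.MORPH_CLOSE,np.ones((5,5))),.027)
box=(abs(u-292)<27)&(abs(v-224)<27)
g=box&(abs(R-B)<25)
rect('rest grey',cv2.morphologyEx(g.astype(np.uint8),cv2.MORPH_CLOSE,np.ones((5,5))),.016)
for (uu,vv) in [(239,187),(209,162),(424,169),(292,222),(365,150),(267,140)]:
    print(uu,vv,W[vv,uu], ray(d,uu,vv,.1))
print(W[200:250,345:400,2][::6,::6].round(3))
E
```

```text
red [152.7635468  157.35960591] 203 0.18828157461726924 ((700.4180297851562, 490.2767639160156), (90.23052215576172, 22.2999210357666), 19.08403968811035)
red [290.56521739 218.91304348] 46 0.14055787998511457 ((501.1927795410156, 69.76119232177734), (13.022391319274902, 47.60165786743164), 60.460697174072266)
red [459.82608696 225.60869565] 69 0.1866469599609649 ((467.9398193359375, -446.5731201171875), (81.968017578125, 13.325819969177246), 12.02917766571045)
board depth ((466.4801330566406, -206.7737274169922), (123.59385681152344, 245.87152099609375), 21.240873336791992)
board dark ((466.93963623046875, -205.5159912109375), (123.45509338378906, 245.02276611328125), 21.13116455078125)
strips ((466.5426330566406, -207.1336669921875), (81.70925903320312, 186.82269287109375), 21.171361923217773)
rest grey ((501.5406494140625, 73.51969146728516), (96.92334747314453, 119.5381088256836), 57.16600799560547)
239 187 [0.6154295  0.23565054 0.10616178] [0.61651393 0.23670919 0.1       ]
209 162 [0.7006547  0.33427694 0.10620451] [0.70213573 0.33579318 0.1       ]
424 169 [ 0.66689032 -0.374
[... 254 characters left out ...]
277305] [0.77274991 0.14428471 0.1       ]
[[ 0.003    nan  0.006  0.001 -0.001  0.004 -0.004  0.001  0.005  0.002]
 [-0.006  0.004 -0.006  0.001  0.001  0.002 -0.003  0.003  0.028  0.023]
 [ 0.003 -0.001 -0.004  0.001 -0.004  0.015  0.022  0.016  0.027  0.023]
 [ 0.    -0.006 -0.006  0.017  0.024  0.026  0.025  0.022  0.03   0.023]
 [ 0.018  0.025  0.03   0.026  0.025  0.029  0.025  0.028  0.031  0.031]
 [ 0.021  0.027  0.029  0.021  0.023  0.028  0.032  0.028  0.008  0.028]
 [ 0.005  0.027  0.025  0.029  0.025  0.009  0.023  0.025  0.02   0.02 ]
 [ 0.023  0.028  0.024  0.034  0.026  0.027  0.005  0.02   0.024  0.002]
 [ 0.025  0.025  0.025  0.027  0.022  0.019  0.026  0.005 -0.     0.004]]
```

View pics/crop.png

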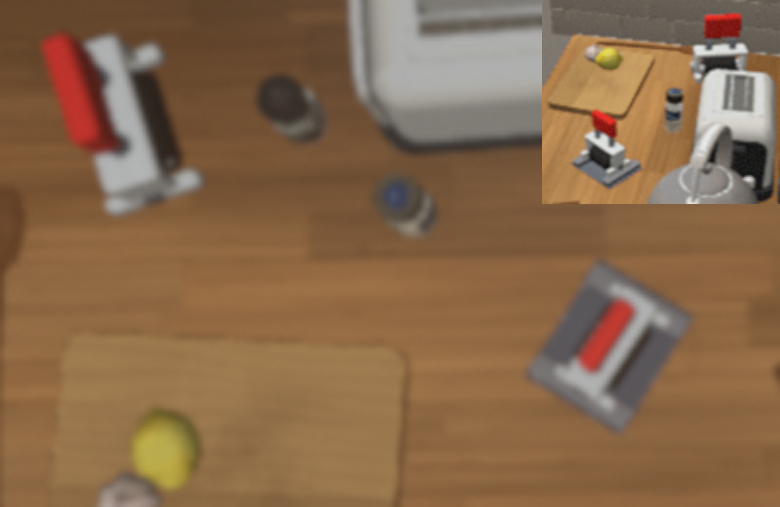

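The crop confirms the target: the small grey-framed roller with the red grip at crop (605,335), standing on its rest. The other grey roller at (110,110) is clearly larger, with a 90 mm grip against about 60 mm. I'll move above the target roller.

```bash
cat >> h.py <<'E'
from scipy.spatial.transform import Rotation as Ro
def go(x,y,z,yaw):
    "tool-frame shift cm / turn rad to reach TCP x,y,z (m), pointing down, tool y at yaw deg"
    s=sense(); q=s['ee_rot']; T=Ro.from_quat([q[1],q[2],q[3],q[0]])
    a=np.radians(yaw); Y=np.array([np.cos(a),np.sin(a),0]); Z=np.array([0,0,-1.]); X=np.cross(Y,Z)
    D=Ro.from_matrix(np.stack([X,Y,Z],1))
    print('t',round(s['time'],2),'pos',s['position'].round(4),'F',s['wrist_force'].round(1),'w',round(s['grip_width'],4),'gf',round(s['grasp_force'],1),'q',s['q'].round(2))
    print('shift',(T.inv().apply(np.array([x,y,z])-s['position'])*100).round(2),'turn',(T.inv()*D).as_rotvec().round(3))
E
python3 -c "
from h import *
go(.5015,.072,.28,57.5)"
```

```text
t 0.1 pos [ 0.1863 -0.5964  0.2329] F [-0.5 -0.5 -0.4] w 0.0953 gf 0.0 q [-1.37  0.49  1.56 -0.    1.09 -0.11]
shift [ 50.01 -54.4   -4.65] turn [-0.000e+00 -1.000e-03 -2.272e+00]
```

Units first: shifts go in shares of 100 cm and turns go in shares of pi rad. So -27.2 cm is -0.272, 25 cm is 0.25, -1.13 rad is -0.3597.

carry_out:
  moves: "1 0.25 -0.272 -0.047 0 0 -0.3597; 1 0.25 -0.272 -0.047 0 0 -0.3597; 1 0.25 -0.272 -0.047 0 0 -0.3597; 1 0.25 -0.272 -0.047 0 0 -0.3597; 1 0.25 -0.272 -0.047 0 0 -0.3597; 1 0.25 -0.272 -0.047 0 0 -0.3597; 1 0.25 -0.272 -0.047 0 0 -0.3597; 1 0.25 -0.272 -0.047 0 0 -0.3597"
  squeeze: 50

```text
time: 0.77
position: [0.3276, -0.2956, 0.2757]
ee_rot: [-0.0, 0.794, 0.609, 0.0]
wrist_force: [1.1, -0.5, 0.6]
grip_width: 0.0953
grasp_force: 0.0
```

```bash
python3 -c "
from h import *
go(.5015,.072,.28,57.5)"
```

```text
t 0.77 pos [ 0.3276 -0.2956  0.2757] F [ 1.1 -0.5  0.6] w 0.0953 gf 0.0 q [-0.88  0.18  1.92  0.    1.04 -0.62]
shift [40.01  7.26 -0.43] turn [-0.    -0.    -1.266]
```

Scaled: 40 cm is 0.4, 7.3 cm is 0.073, -1.26 rad is -0.4011.

carry_out:
  moves: "1 0.4 0.073 -0.004 0 0 -0.4011; 1 0.4 0.073 -0.004 0 0 -0.4011; 1 0.4 0.073 -0.004 0 0 -0.4011; 1 0.4 0.073 -0.004 0 0 -0.4011; 1 0.4 0.073 -0.004 0 0 -0.4011; 1 0.4 0.073 -0.004 0 0 -0.4011; 1 0.4 0.073 -0.004 0 0 -0.4011; 1 0.4 0.073 -0.004 0 0 -0.4011"

```text
time: 1.43
position: [0.4722, 0.0051, 0.2788]
ee_rot: [0.0, 0.404, 0.915, -0.0]
wrist_force: [1.1, -0.5, 0.2]
grip_width: 0.0952
grasp_force: 0.0
```

```bash
python3 -c "
from h import *
go(.5015,.072,.28,57.5)"
```

```text
t 1.43 pos [0.4722 0.0051 0.2788] F [ 1.1 -0.5  0.2] w 0.0952 gf 0.0 q [-0.13  0.22  1.86 -0.    1.06 -0.87]
shift [ 2.98  6.67 -0.12] turn [-0.     0.    -0.265]
```

Scaled: 6.7 cm is 0.067, 3 cm is 0.03, -0.265 rad is -0.0844.

carry_out:
  moves: "1 0.03 0.067 -0.001 0 0 -0.0844; 1 0.03 0.067 -0.001 0 0 -0.0844; 1 0.03 0.067 -0.001 0 0 -0.0844; 1 0.03 0.067 -0.001 0 0 -0.0844; 1 0.03 0.067 -0.001 0 0 -0.0844"

```text
time: 1.85
position: [0.5013, 0.0698, 0.2794]
ee_rot: [-0.0, 0.284, 0.959, -0.0]
wrist_force: [-0.5, 0.1, 0.1]
grip_width: 0.095
grasp_force: 0.0
```

```bash
python3 - <<'E'
from h import *
go(.5015,.072,.28,57.5)
d=cam('wrist'); W=pts(d); im=d['frame'].astype(int); B,G,R=im[...,0],im[...,1],im[...,2]
cv2.imwrite('pics/w1.png',d['frame']); print(-d['R'].T@d['t'])
red=((R>110)&(G<60)&(B<60))
p=W[red]; print(red.sum(), np.nanpercentile(p[:,2],[5,50,95]))
p=p[(p[:,2]>.128)&(p[:,2]<.15)]
print('grip',cv2.minAreaRect((p[:,:2]*1000).astype(np.float32)))
r=(abs(R-B)<30)&(W[...,2]>.011)&(W[...,2]<.021)
r=cv2.morphologyEx(r.astype(np.uint8),cv2.MORPH_OPEN,np.ones((5,5)))
n,l,st,c=cv2.connectedComponentsWithStats(r)
for i in range(1,n):
    if st[i,4]>300:
        print('rail',c[i],st[i,4],np.nanmean(W[l==i],0),cv2.minAreaRect((W[l==i][:,:2]*1000).astype(np.float32)))
E
```

```text
t 1.85 pos [0.5013 0.0698 0.2794] F [-0.5  0.1  0.1] w 0.095 gf 0.0 q [ 0.01  0.27  1.78 -0.    1.09 -0.99]
shift [ 0.1   0.2  -0.06] turn [-0.001 -0.001 -0.008]
[0.44796229 0.10570479 0.43057482]
1297 [0.1348116  0.13730777 0.13866762]
grip ((501.91278076171875, 69.41526794433594), (15.900480270385742, 64.41963195800781), 55.1490592956543)
rail [337.7585693  128.98211624] 671 [0.47249564 0.11554177 0.01569508] ((471.3244934082031, 108.5299301147461), (74.92481994628906, 20.12983512878418), 56.49641036987305)
rail [351.61042945 207.09509202] 326 [0.56367659 0.07850739 0.01542158] ((563.8709716796875, 78.30438995361328), (24.420166015625, 21.560867309570312), 58.798057556152344)
```

View pics/w1.png

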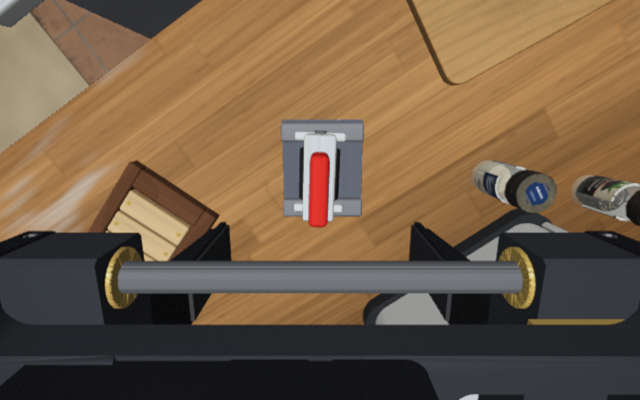

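The wrist view shows the roller on its rest: the red grip spans (318,152)–(318,226) and the rest spans about (282–363, 120–216). Spice jars are at (515,185) and (605,190), well clear. I'll refine the angle and centre.

```bash
python3 - <<'E'
from h import *
d=load('wrist'); W=pts(d); im=d['frame'].astype(int); B,G,R=im[...,0],im[...,1],im[...,2]
v,u=np.mgrid[0:400,0:640]
def rows(m,h,name):
    cs,_=cv2.findContours(m.astype(np.uint8),cv2.RETR_EXTERNAL,cv2.CHAIN_APPROX_NONE)
    k=max(cs,key=cv2.contourArea)[:,0]
    r=cv2.minAreaRect(np.array([ray(d,a,b,h)[:2]*1000 for a,b in k]).astype(np.float32)); print(name,r)
box=(u>265)&(u<380)&(v>105)&(v<222)
g=box&(R-B<35)
rows(g,.010,'rest')
red=(R>110)&(G<60)&(B<60)
top=red&(W[...,2]>.132)
rows(top,.138,'griptop')
# rest edges: line fits of rail outer edges and ends
for c in [(283,140),(283,200)]: pass
def edge(vs,side,rng):
    P=[]
    for a in rng:
        idx=np.where(g[a,:] if vs else g[:,a])[0]
        if len(idx): P.append((idx[side],a) if vs else (a,idx[side]))
    P=np.array(P,np.float32); l=cv2.fitLine(P,cv2.DIST_HUBER,0,.01,.01).ravel(); return l
for nm,e,h in [('left',(1,0,range(125,211)),.010),('right',(1,-1,range(125,211)),.010),('top',(0,0,range(288,358)),.016),('bot',(0,-1,list(range(288,305))+list(range(335,358))),.016)]:
    l=edge(*e); a=ray(d,l[2],l[3],h); b=ray(d,l[2]+30*l[0],l[3]+30*l[1],h)
    t=b-a; print(nm,l.round(2),a[:2].round(4),np.degrees(np.arctan2(t[1],t[0])).round(2))
E
```

```text
rest ((506.35205078125, 71.23968505859375), (100.03067779541016, 128.24935913085938), 57.0400390625)
griptop ((501.4894104003906, 69.68169403076172), (15.719429016113281, 64.12260437011719), 55.17496109008789)
left [4.0000e-02 1.0000e+00 2.8282e+02 1.6606e+02] [0.4738 0.0343] -32.47
right [ 3.000e-02 -1.000e+00  3.612e+02  1.629e+02] [0.5235 0.118 ] 146.81
top [  1.    0.  321.8 120. ] [0.4533 0.1052] 56.97
bot [  1.    0.  324.1 215. ] [0.5533 0.0439] 56.97
```

```bash
python3 -c "
from h import *
go(.5016,.0697,.117,56.3)"
```

```text
t 1.9 pos [0.5013 0.0693 0.2796] F [-0.2 -0.1 -0.7] w 0.095 gf 0.0 q [ 0.01  0.27  1.78 -0.    1.09 -0.99]
shift [-1.000e-02  6.000e-02  1.626e+01] turn [-0.001 -0.     0.012]
```

Scaled: 16.25 cm is 0.1625, 16.2 cm is 0.162, 0.012 rad is 0.0038.

carry_out:
  moves: "1 0 0.0005 0.04 0 0 0.0038; 1 0 0.0005 0.08 0 0 0.0038; 1 0 0.0005 0.11 0 0 0.0038; 1 0 0.0005 0.14 0 0 0.0038; 1 0 0.0005 0.155 0 0 0.0038; 1 0 0.0005 0.162 0 0 0.0038; 1 0 0.0005 0.1625 0 0 0.0038"

```text
time: 2.48
position: [0.5015, 0.0694, 0.1164]
ee_rot: [-0.001, 0.29, 0.957, -0.0]
wrist_force: [-0.5, -0.4, 0.1]
grip_width: 0.0954
grasp_force: 0.0
```

carry_out:
  moves: "-1 0 0 0 0 0 0; -1 0 0 0 0 0 0; -1 0 0 0 0 0 0; -1 0 0 0 0 0 0; -1 0 0 0 0 0 0; -1 0 0 0 0 0 0; -1 0 0 0 0 0 0; -1 0 0 0 0 0 0"
  squeeze: 50

```text
time: 3.15
position: [0.502, 0.0704, 0.1173]
ee_rot: [0.0, 0.289, 0.957, -0.0]
wrist_force: [-0.1, 1.4, -0.8]
grip_width: 0.047
grasp_force: 0.0
```

```bash
python3 -c "
from h import *
go(.5016,.0697,.2,57)"
```

```text
t 3.15 pos [0.502  0.0704 0.1173] F [-0.1  1.4 -0.8] w 0.047 gf 0.0 q [ 0.01  0.49  1.97 -0.    0.69 -0.98]
shift [-0.01 -0.08 -8.27] turn [-0.    0.   -0.01]
```

carry_out:
  moves: "-1 0 0 0 0 0 0; -1 0 0 0 0 0 0; -1 0 0 0 0 0 0; -1 0 0 0 0 0 0; -1 0 0 0 0 0 0; -1 0 0 0 0 0 0; -1 0 0 0 0 0 0; -1 0 0 0 0 0 0"

```text
time: 3.82
position: [0.5018, 0.0704, 0.1171]
ee_rot: [-0.0, 0.289, 0.957, -0.0]
wrist_force: [-0.2, 0.6, -3.7]
grip_width: 0.018
grasp_force: 50.0
```

```bash
python3 -c "
from h import *
go(.5016,.0697,.2,57)"
```

```text
t 3.82 pos [0.5018 0.0704 0.1171] F [-0.2  0.6 -3.7] w 0.018 gf 50.0 q [ 0.01  0.49  1.97 -0.    0.69 -0.98]
shift [-0.02 -0.07 -8.29] turn [-0.   -0.   -0.01]
```

Scaled: -10 cm is -0.1, -9 cm is -0.09, 0.22 rad is 0.07.

carry_out:
  moves: "-1 0 0 -0.02 0 0 0; -1 0 0 -0.05 0 0 0; -1 0 0 -0.09 0 0 0.0318; -1 0 0 -0.1 0 0 0.07; -1 0 0 -0.1 0 0 0.1082; -1 0 0 -0.1 0 0 0.1464; -1 0 0 -0.1 0 0 0.1846; -1 0 0 -0.1 0 0 0.2228"

```text
time: 4.48
position: [0.5018, 0.0704, 0.2172]
ee_rot: [-0.0, 0.602, 0.799, -0.0]
wrist_force: [-0.0, 0.8, -4.2]
grip_width: 0.0177
grasp_force: 50.0
```

```bash
python3 -c "
from h import *
go(.4363,-.1282,.19,-68.8)"
```

```text
t 4.48 pos [0.5018 0.0704 0.2172] F [-0.   0.8 -4.2] w 0.0177 gf 50.0 q [ 0.01  0.34  1.86 -0.    0.93 -0.27]
shift [-17.29 -11.76   2.72] turn [-0.    0.    1.48]
```

Scaled: -17.3 cm is -0.173, -15.5 cm is -0.155, 0.96 rad is 0.3056.

carry_out:
  moves: "-1 -0.03 -0.02 0 0 0 0.0382; -1 -0.06 -0.04 0 0 0 0.0764; -1 -0.08 -0.055 0 0 0 0.1146; -1 -0.1 -0.07 0 0 0 0.1528; -1 -0.12 -0.08 0.005 0 0 0.191; -1 -0.14 -0.095 0.01 0 0 0.2292; -1 -0.155 -0.105 0.015 0 0 0.2674; -1 -0.173 -0.118 0.02 0 0 0.3056"

```text
time: 5.15
position: [0.4369, -0.1296, 0.197]
ee_rot: [-0.0, 0.903, 0.43, 0.0]
wrist_force: [-0.3, 0.0, -4.4]
grip_width: 0.018
grasp_force: 50.0
```

```bash
python3 -c "
from h import *
go(.4363,-.1282,.17,-68.8)"
```

```text
t 5.15 pos [ 0.4369 -0.1296  0.197 ] F [-0.3  0.  -4.4] w 0.018 gf 50.0 q [-0.43  0.3   2.    0.    0.84  0.25]
shift [ 0.07 -0.13  2.7 ] turn [-0.   -0.    0.52]
```

Scaled: 2.7 cm is 0.027, 2 cm is 0.02, 0.52 rad is 0.1655.

carry_out:
  moves: "-1 0 0 0.01 0 0 0.0382; -1 0 -0.0005 0.02 0 0 0.0764; -1 0 -0.001 0.027 0 0 0.1146; -1 0 -0.001 0.027 0 0 0.1464; -1 0 -0.001 0.027 0 0 0.1655; -1 0.0005 -0.001 0.027 0 0 0.1655"

```text
time: 5.65
position: [0.4368, -0.1278, 0.1701]
ee_rot: [-0.0, 0.983, 0.185, -0.0]
wrist_force: [-0.1, -0.1, -4.1]
grip_width: 0.018
grasp_force: 50.0
```

```bash
python3 - <<'E'
from h import *
go(.4363,-.1282,.122,-68.8)
d=cam('wrist'); a=d['frame']; s=cam('scene')['frame'][200:320,200:340]
cv2.imwrite('pics/w2.png',np.hstack([a[:, :420],cv2.resize(s,(380,326))[:,:].copy() if 0 else cv2.copyMakeBorder(cv2.resize(s,(380,326)),0,74,0,0,0)]))
W=pts(d); im=a.astype(int); R,G,B=im[...,2],im[...,1],im[...,0]
m=(R>150)&(G>115)&(B>70)&(W[...,2]>.015)&(W[...,2]<.04)
n,l,st,c=cv2.connectedComponentsWithStats(m.astype(np.uint8))
for i in range(1,n):
    if st[i,4]>100: print(c[i],st[i,4],np.nanmedian(W[l==i],0).round(4))
E
```

```text
t 5.65 pos [ 0.4368 -0.1278  0.1701] F [-0.1 -0.1 -4.1] w 0.018 gf 50.0 q [-0.43  0.34  2.03 -0.    0.77  0.77]
shift [-0.06  0.02  4.81] turn [-0.     0.     0.003]
[366.28216504 189.14108252] 2254 [ 0.4557 -0.1647  0.0267]
[399.30377907 188.08248547] 2752 [ 0.4669 -0.1918  0.0258]
[436.43678977 188.91832386] 2816 [ 0.4783 -0.2217  0.0282]
[471.00982385 191.10501355] 2952 [ 0.4874 -0.2522  0.0257]
[508.26441352 191.91882041] 3018 [ 0.4989 -0.282   0.0279]
```

View pics/w2.png

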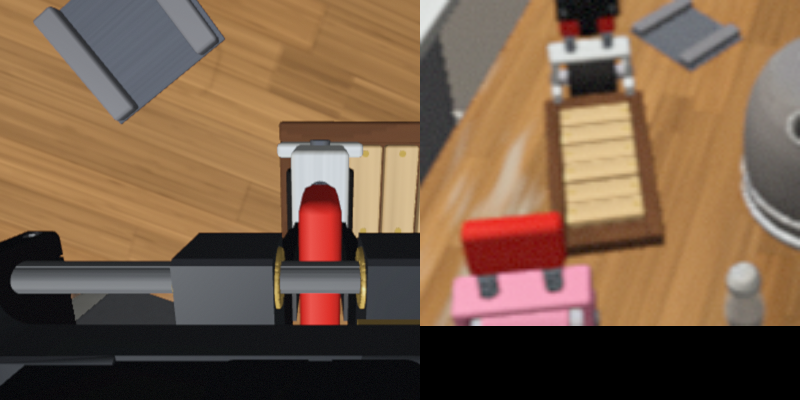

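The wrist view shows the roller's wheel over the board's near end: white fork at (320,155), strips to its right, and the empty rest at (130,50). I'll lower it onto the first strip.

Scaled: 4.7 cm is 0.047, 4.5 cm is 0.045.

carry_out:
  moves: "-1 0 0 0.015 0 0 0; -1 0 0 0.028 0 0 0; -1 0 0 0.033 0 0 0; -1 0 0 0.037 0 0 0; -1 0 0 0.04 0 0 0; -1 0 0 0.043 0 0 0; -1 0 0 0.045 0 0 0; -1 0 0 0.047 0 0 0"
  squeeze: 60

```text
time: 6.42
position: [0.437, -0.128, 0.1239]
ee_rot: [0.0, 0.982, 0.187, 0.0]
wrist_force: [-4.0, -1.2, 9.2]
grip_width: 0.0177
grasp_force: 60.0
```

```bash
python3 -c "
from h import *
go(.4993,-.2905,.1215,-68.8)
d=load('wrist'); W=pts(d); im=d['frame'].astype(int);g=(im[...,2]-im[...,0]<25)&(W[...,2]<.03)
g[140:]=0
l=g&(W[...,2]>.010)
n,L,st,c=cv2.connectedComponentsWithStats(l.astype(np.uint8))
for i in range(1,n):
  if st[i,4]>200: print(c[i],st[i],cv2.minAreaRect((W[L==i][:,:2]*1000).astype(np.float32)))
"
```

```text
t 6.42 pos [ 0.437  -0.128   0.1239] F [-4.  -1.2  9.2] w 0.0177 gf 60.0 q [-0.43  0.42  2.08 -0.    0.64  0.76]
shift [-0.19 17.4   0.26] turn [ 0.001 -0.     0.007]
[189.521324    23.39465309] [ 157    0   60   54 1571] ((531.1400756835938, 25.966896057128906), (50.964202880859375, 22.13446617126465), 57.145263671875)
[83.98761062 62.78230088] [  34    7  102  114 3390] ((465.9182434082031, 96.9876708984375), (99.09786987304688, 22.43177032470703), 57.371971130371094)
```

Strip 0 is flush, with a spring reading of about 9–10 N. I'll roll along tool +y at about 50 mm/s.

Scaled: 3.2 cm is 0.032, 0.15 cm is 0.0015.

carry_out:
  moves: "-1 0 0.004 0.0005 0 0 0; -1 0 0.008 0.001 0 0 0; -1 0 0.012 0.0015 0 0 0; -1 0 0.016 0.0015 0 0 0; -1 0 0.02 0.0015 0 0 0; -1 0 0.024 0.0015 0 0 0; -1 0 0.028 0.0015 0 0 0; -1 0 0.032 0.0015 0 0 0"

```text
time: 7.08
position: [0.449, -0.158, 0.1228]
ee_rot: [0.001, 0.982, 0.187, 0.001]
wrist_force: [-3.6, -0.4, 10.1]
grip_width: 0.0175
grasp_force: 60.0
```

```bash
python3 -c "
from h import *
go(.4993,-.2905,.1215,-68.8)"
```

```text
t 7.08 pos [ 0.449  -0.158   0.1228] F [-3.6 -0.4 10.1] w 0.0175 gf 60.0 q [-0.48  0.44  2.03 -0.    0.66  0.72]
shift [-0.19 14.17  0.15] turn [ 0.001 -0.001  0.006]
```

Force is steady at about 10 N, so I'll continue.

Scaled: 3.2 cm is 0.032, 2.8 cm is 0.028.

carry_out:
  moves: "-1 0 0.004 0 0 0 0; -1 0 0.008 0 0 0 0; -1 0 0.012 0 0 0 0; -1 0 0.016 0 0 0 0; -1 0 0.02 0 0 0 0; -1 0 0.024 0 0 0 0; -1 0 0.028 0 0 0 0; -1 0 0.032 0 0 0 0"

```text
time: 7.75
position: [0.4608, -0.1879, 0.1229]
ee_rot: [0.001, 0.982, 0.187, 0.001]
wrist_force: [-3.0, -1.8, 9.8]
grip_width: 0.0176
grasp_force: 60.0
```

Scaled: 3.2 cm is 0.032, 2.8 cm is 0.028.

carry_out:
  moves: "-1 0 0.004 0 0 0 0; -1 0 0.008 0 0 0 0; -1 0 0.012 0 0 0 0; -1 0 0.016 0 0 0 0; -1 0 0.02 0 0 0 0; -1 0 0.024 0 0 0 0; -1 0 0.028 0 0 0 0; -1 0 0.032 0 0 0 0"

```text
time: 8.42
position: [0.4726, -0.2177, 0.123]
ee_rot: [0.001, 0.982, 0.187, 0.001]
wrist_force: [-2.8, -1.0, 9.7]
grip_width: 0.0178
grasp_force: 60.0
```

```bash
python3 -c "
from h import *
go(.4993,-.2905,.1215,-68.8)"
```

```text
t 8.42 pos [ 0.4726 -0.2177  0.123 ] F [-2.8 -1.   9.7] w 0.0178 gf 60.0 q [-0.56  0.49  1.93 -0.    0.72  0.64]
shift [-0.19  7.75  0.17] turn [ 0.002 -0.001  0.006]
```

Scaled: 3.2 cm is 0.032, 2.8 cm is 0.028.

carry_out:
  moves: "-1 0 0.004 0 0 0 0; -1 0 0.008 0 0 0 0; -1 0 0.012 0 0 0 0; -1 0 0.016 0 0 0 0; -1 0 0.02 0 0 0 0; -1 0 0.024 0 0 0 0; -1 0 0.028 0 0 0 0; -1 0 0.032 0 0 0 0"

```text
time: 9.08
position: [0.4844, -0.2475, 0.1231]
ee_rot: [0.001, 0.982, 0.187, 0.001]
wrist_force: [-3.6, -0.4, 9.9]
grip_width: 0.0177
grasp_force: 60.0
```

Scaled: 3.2 cm is 0.032, 2.8 cm is 0.028.

carry_out:
  moves: "-1 0 0.004 0 0 0 0; -1 0 0.008 0 0 0 0; -1 0 0.012 0 0 0 0; -1 0 0.016 0 0 0 0; -1 0 0.02 0 0 0 0; -1 0 0.024 0 0 0 0; -1 0 0.028 0 0 0 0; -1 0 0.032 0 0 0 0"

```text
time: 9.75
position: [0.4962, -0.2774, 0.1232]
ee_rot: [0.001, 0.982, 0.187, 0.001]
wrist_force: [-2.6, -0.8, 9.7]
grip_width: 0.0178
grasp_force: 60.0
```

Scaled: 1.5 cm is 0.015, 1.2 cm is 0.012.

carry_out:
  moves: "-1 0 0.004 0 0 0 0; -1 0 0.008 0 0 0 0; -1 0 0.012 0 0 0 0; -1 0 0.015 0 0 0 0; -1 0 0.015 0 0 0 0; -1 0 0.015 0 0 0 0"

```text
time: 10.25
position: [0.5018, -0.2915, 0.1233]
ee_rot: [0.001, 0.982, 0.187, 0.001]
wrist_force: [-2.5, -1.8, 9.8]
grip_width: 0.0179
grasp_force: 60.0
```

```bash
python3 -c "
from h import *
go(.4993,-.2905,.1215,-68.8)"
```

```text
t 10.25 pos [ 0.5018 -0.2915  0.1233] F [-2.5 -1.8  9.8] w 0.0179 gf 60.0 q [-0.64  0.56  1.78 -0.    0.8   0.56]
shift [-0.19 -0.19  0.18] turn [ 0.003 -0.001  0.006]
```

carry_out:
  moves: "-1 0 0 -0.01 0 0 0; -1 0 0 -0.03 0 0 0; -1 0 0 -0.06 0 0 0; -1 0 0 -0.09 0 0 0; -1 0 0 -0.1 0 0 0; -1 0 0 -0.1 0 0 0"

```text
time: 10.75
position: [0.5019, -0.291, 0.2241]
ee_rot: [0.002, 0.982, 0.187, 0.002]
wrist_force: [0.5, -0.9, -4.9]
grip_width: 0.0172
grasp_force: 60.0
```

```bash
python3 - <<'E'
from h import *
go(.5018,.0704,.22,57)
for n in('top','scene'):
    Ws=[pts(cam(n)) for _ in range(4)]; d=load(n); W=np.nanmedian(Ws,0)
    b=np.radians(-68.8); e=np.array([np.cos(b),np.sin(b)]); m=np.array([-e[1],e[0]])
    X=(W[...,:2]-[.4673,-.2084]); x=X@e; y=X@m; ok=(abs(W[...,2]-.025)<.02)
    for i in range(6):
        k=ok&(abs(x-(-.08+.032*i))<.010)&(abs(y)<.035); print(n,i,k.sum(),np.nanmedian(W[k][:,2]).round(4) if k.any() else '')
    for sgn in(-1,1):
        k=ok&(abs(y-sgn*.053)<.006)&(abs(x)<.09); print('frame',k.sum(),np.nanmedian(W[k][:,2]).round(4))
    if n=='scene': cv2.imwrite('pics/s3.png',cv2.resize(d['frame'][170:310,170:340],None,fx=4,fy=4,interpolation=2))
E
```

```text
t 10.75 pos [ 0.5019 -0.291   0.2241] F [ 0.5 -0.9 -4.9] w 0.0172 gf 60.0 q [-0.64  0.44  1.69  0.    1.02  0.56]
shift [ 13.27 -33.62   0.3 ] turn [ 0.005  0.003 -2.189]
top 0 124 0.0218
top 1 123 0.0222
top 2 124 0.0221
top 3 120 0.022
top 4 74 0.0222
top 5 0 
frame 99 0.0222
frame 176 0.022
scene 0 0 
scene 1 2 0.0213
scene 2 2 0.0213
scene 3 87 0.021
scene 4 108 0.0212
scene 5 113 0.0211
frame 82 0.0205
frame 86 0.0209
```

View pics/s3.png

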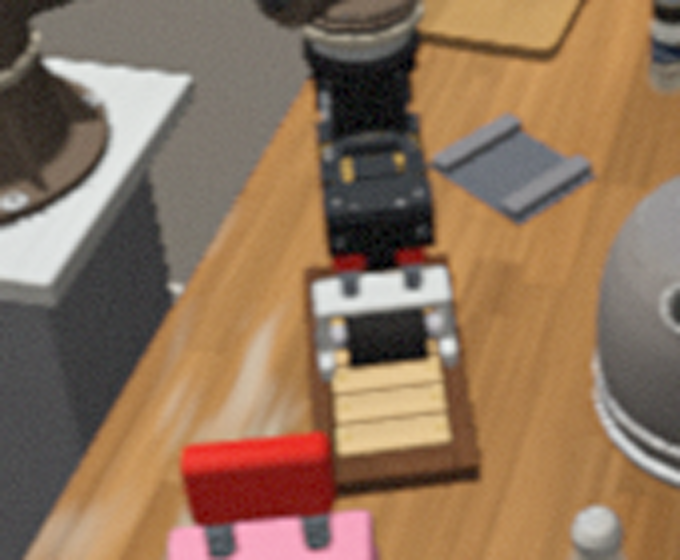

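The scene crop shows the four visible strips level with the dark frame, from (390,380) to (390,435), and the rest empty at (515,165). Depth puts every strip at 21–22 mm, the same as the frame, so all are flush. I'll return the roller to the rest.

Scaled: -27 cm is -0.27, -23.5 cm is -0.235, -0.96 rad is -0.3056.

carry_out:
  moves: "-1 0.013 -0.034 0 0 0 -0.0382; -1 0.027 -0.067 0 0 0 -0.0764; -1 0.04 -0.1 0 0 0 -0.1146; -1 0.053 -0.134 0 0 0 -0.1528; -1 0.066 -0.168 0 0 0 -0.191; -1 0.08 -0.2 0 0 0 -0.2292; -1 0.093 -0.235 0 0 0 -0.2674; -1 0.106 -0.27 0 0 0 -0.3056"

```text
time: 11.82
position: [0.5003, 0.0012, 0.2215]
ee_rot: [-0.0, 0.783, 0.622, -0.0]
wrist_force: [1.3, 0.4, -3.7]
grip_width: 0.0175
grasp_force: 60.0
```

```bash
python3 -c "
from h import *
go(.5018,.0704,.22,57)"
```

```text
t 11.82 pos [0.5003 0.0012 0.2215] F [ 1.3  0.4 -3.7] w 0.0175 gf 60.0 q [-0.13  0.33  1.87 -0.    0.94  0.1 ]
shift [ 6.78 -1.43  0.15] turn [-0.    -0.    -1.224]
```

Scaled: 6.8 cm is 0.068, 5.8 cm is 0.058, -0.96 rad is -0.3056.

carry_out:
  moves: "-1 0.015 -0.003 0 0 0 -0.0382; -1 0.03 -0.006 0 0 0 -0.0764; -1 0.045 -0.009 0 0 0 -0.1146; -1 0.058 -0.012 0 0 0 -0.1528; -1 0.068 -0.014 0 0 0 -0.191; -1 0.068 -0.014 0 0 0 -0.2292; -1 0.068 -0.014 0 0 0 -0.2674; -1 0.068 -0.014 0 0 0 -0.3056"

```text
time: 12.48
position: [0.5028, 0.0692, 0.2213]
ee_rot: [-0.0, 0.407, 0.913, -0.0]
wrist_force: [-0.8, 0.3, -2.8]
grip_width: 0.0177
grasp_force: 60.0
```

```bash
python3 -c "
from h import *
go(.5018,.0704,.16,57)"
```

```text
t 12.48 pos [0.5028 0.0692 0.2213] F [-0.8  0.3 -2.8] w 0.0177 gf 60.0 q [ 0.01  0.34  1.86 -0.    0.95 -0.72]
shift [0.16 0.01 6.13] turn [-0.    -0.    -0.263]
```

Scaled: 6.1 cm is 0.061, 5.5 cm is 0.055, -0.263 rad is -0.0837.

carry_out:
  moves: "-1 0.001 0 0.01 0 0 -0.0382; -1 0.001 0 0.025 0 0 -0.07; -1 0.001 0 0.04 0 0 -0.0837; -1 0.001 0 0.055 0 0 -0.0837; -1 0.001 0 0.061 0 0 -0.0837; -1 0.001 0 0.061 0 0 -0.0837; -1 0.001 0 0.061 0 0 -0.0837"

```text
time: 13.07
position: [0.5023, 0.0696, 0.1608]
ee_rot: [-0.0, 0.287, 0.958, -0.0]
wrist_force: [0.1, -0.5, -3.5]
grip_width: 0.0178
grasp_force: 60.0
```

```bash
python3 - <<'E'
from h import *
go(.5018,.0704,.117,57)
d=cam('wrist'); s=cam('scene')['frame'][160:235,260:350]
cv2.imwrite('pics/w4.png',np.hstack([d['frame'][:,180:500],cv2.resize(s,(480,400),interpolation=2)]))
E
```

```text
t 13.07 pos [0.5023 0.0696 0.1608] F [ 0.1 -0.5 -3.5] w 0.0178 gf 60.0 q [ 0.01  0.42  1.93 -0.    0.8  -0.98]
shift [0.09 0.04 4.38] turn [-0.    -0.    -0.007]
```

View pics/w4.png

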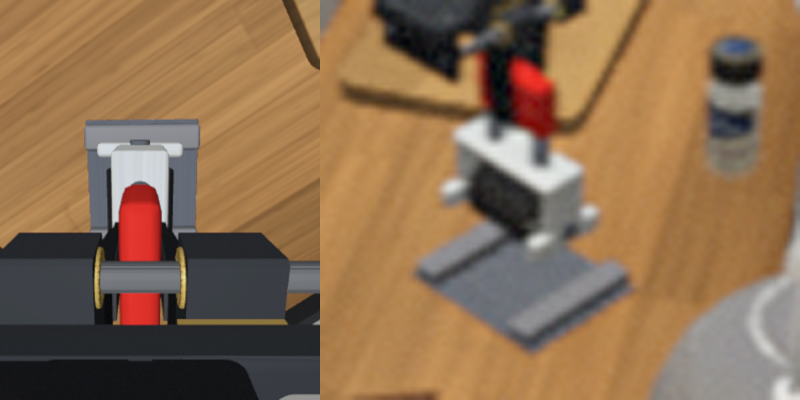

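The roller hangs upright with its fork at (140,160), over and square with the rest at (143,130). I'll lower it.

Scaled: 4.4 cm is 0.044, 3.5 cm is 0.035, -0.007 rad is -0.0022.

carry_out:
  moves: "-1 0.001 0.0005 0.015 0 0 -0.0022; -1 0.001 0.0005 0.028 0 0 -0.0022; -1 0.001 0.0005 0.035 0 0 -0.0022; -1 0.001 0.0005 0.04 0 0 -0.0022; -1 0.001 0.0005 0.042 0 0 -0.0022; -1 0.001 0.0005 0.0435 0 0 -0.0022; -1 0.001 0.0005 0.044 0 0 -0.0022; -1 0.001 0.0005 0.044 0 0 -0.0022"

```text
time: 13.83
position: [0.5018, 0.0706, 0.1171]
ee_rot: [0.0, 0.284, 0.959, 0.0]
wrist_force: [0.1, 0.2, -2.5]
grip_width: 0.0178
grasp_force: 60.0
```

```bash
python3 - <<'E'
from h import *
go(.5018,.0704,.117,57)
W=pts(cam('wrist'));d=load('wrist');im=d['frame'].astype(int)
# fork white top height & rail top height
m=(im.min(-1)>150)&(W[...,2]>.01)&(W[...,2]<.12)
m[:, :250]=0;m[:,400:]=0;m[200:]=0
print(m.sum(),np.nanpercentile(W[m][:,2],[5,25,50,75,95]).round(4))
E
```

```text
t 13.83 pos [0.5018 0.0706 0.1171] F [ 0.1  0.2 -2.5] w 0.0178 gf 60.0 q [ 0.01  0.49  1.97 -0.    0.69 -0.99]
shift [-0.01 -0.02  0.01] turn [0.    0.001 0.   ]
3014 [0.0307 0.0689 0.0715 0.0721 0.073 ]
```

Scaled: 0.1 cm is 0.001, 0.06 cm is 0.0006.

carry_out:
  moves: "-1 0 0 0.0003 0 0 0; -1 0 0 0.0006 0 0 0; -1 0 0 0.001 0 0 0; -1 0 0 0.001 0 0 0; -1 0 0 0.001 0 0 0"

```text
time: 14.3
position: [0.5018, 0.0706, 0.116]
ee_rot: [0.0, 0.284, 0.959, 0.0]
wrist_force: [-1.1, 0.5, 3.5]
grip_width: 0.018
grasp_force: 60.0
```

Firm contact is at about the spring preload, so I'll release.

Scaled: -0.04 cm is -0.0004.

carry_out:
  moves: "-1 0 0 -0.0004 0 0 0; -1 0 0 -0.0004 0 0 0; 0 0 0 -0.0004 0 0 0; 0.5 0 0 -0.0004 0 0 0; 1 0 0 -0.0004 0 0 0; 1 0 0 -0.0004 0 0 0; 1 0 0 -0.0004 0 0 0; 1 0 0 -0.0004 0 0 0"

```text
time: 14.97
position: [0.5017, 0.0706, 0.1161]
ee_rot: [-0.0, 0.284, 0.959, -0.0]
wrist_force: [0.1, -0.8, 0.5]
grip_width: 0.052
grasp_force: 0.0
```

carry_out:
  moves: "1 0 0 0 0 0 0; 1 0 0 0 0 0 0; 1 0 0 0 0 0 0; 1 0 0 0 0 0 0; 1 0 0 0 0 0 0; 1 0 0 0 0 0 0"

```text
time: 15.47
position: [0.5016, 0.0706, 0.1161]
ee_rot: [0.0, 0.284, 0.959, -0.0]
wrist_force: [-0.1, -0.7, -1.0]
grip_width: 0.0915
grasp_force: 0.0
```

Scaled: -17 cm is -0.17, -16 cm is -0.16.

carry_out:
  moves: "1 0 0 -0.02 0 0 0; 1 0 0 -0.05 0 0 0; 1 0 0 -0.09 0 0 0; 1 0 0 -0.13 0 0 0; 1 0 0 -0.16 0 0 0; 1 0 0 -0.17 0 0 0; 1 0 0 -0.17 0 0 0; 1 0 0 -0.17 0 0 0"

```text
time: 16.13
position: [0.5013, 0.0706, 0.2855]
ee_rot: [-0.0, 0.284, 0.959, -0.0]
wrist_force: [0.1, 0.6, -0.2]
grip_width: 0.0952
grasp_force: 0.0
```

```bash
python3 - <<'E'
from h import *
go(.5018,.0704,.28,57)
d=cam('wrist'); W=pts(d); im=d['frame'].astype(int); R,G,B=im[...,2],im[...,1],im[...,0]
t=(R>110)&(G<60)&(B<60)&(W[...,2]>.128)&(W[...,2]<.15); p=W[t]
print('grip',np.nanmedian(p[:,2]),cv2.minAreaRect((p[:,:2]*1000).astype(np.float32)))
s=cam('scene')['frame'][160:300,230:350]
cv2.imwrite('pics/w5.png',np.hstack([d['frame'][:,200:500],cv2.resize(s,(343,400),interpolation=2)]))
E
```

```text
t 16.13 pos [0.5013 0.0706 0.2855] F [ 0.1  0.6 -0.2] w 0.0952 gf 0.0 q [ 0.01  0.27  1.77 -0.    1.1  -0.99]
shift [-0.05  0.01  0.55] turn [-0. -0.  0.]
grip 0.13731576504947346 ((503.1798400878906, 71.79278564453125), (16.652297973632812, 64.40591430664062), 55.75409698486328)
```

View pics/w5.png

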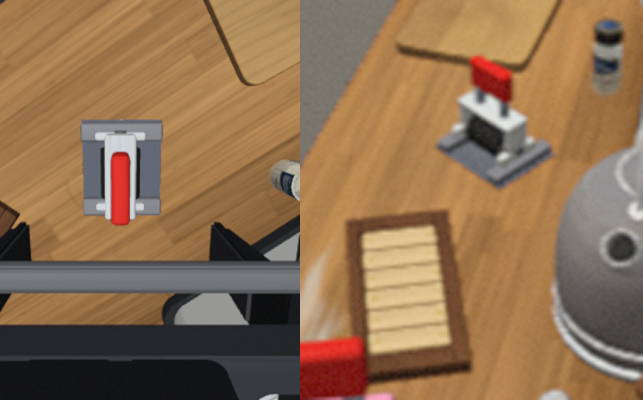

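The roller stands upright and square on both rails at (120,170), within about 2 mm of its starting place. All six strips at (405,290) look flush, and the gripper is clear.

```bash
python3 -c "
from h import *
print(manip.hand_in())"
```

```text
the job is handed in; nothing more can be done
None
```

The job is handed in at about 16 s of the 53 s allowed: all six strips were rolled flush in one pass at about 10 N, and the roller stands upright, squared up and released on its rest.

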